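# Walk the magnetic stirrer round to the stop rail

### The arm

A 6-joint arm with a two-finger parallel gripper is mounted at the origin on the work surface. World frame = base frame: x ahead of the robot, y to its left, z up, the work surface at z = 0. Lengths are in m, angles in rad, forces in N, time in s.
With the tool pointing down it reaches from about 0.275 to 0.825 m from the base axis. Payload 5.2 kg.
Tool frame: the origin (TCP) lies midway between the tips of the shut fingers; the grasp point (between the pads) lies 19 mm behind it (grasp_offset is the distance from the TCP to the grasp point, in m); z points along the fingers, y is the line along which they close (so a half turn about z gives the same grasp; the last joint's range is limited). The gripper opens to 93 mm and grips with 3 to 60 N. Pads are 15 mm wide; open, the fingers measure 128 mm over their backs; the gripper's body (75 mm by 188 mm) begins 65 mm behind the grasp point.
Start: joints at [-1.424, 0.259, 1.535, -0, 1.348, -0.203], TCP at [0.189, -0.517, 0.219] pointing down, gripper open.
Joint ranges: [-3.14, 3.14], [-0.91, 2.08], [0.19, 2.58], [-1.22, 4.36], [0.22, 2.71], [-3.12, 3.12]. Speed limits (rad/s): [2.57, 2.57, 3.14, 3.14, 3.14, 3.14].

### API

Orientations are given as a 3x3 rotation matrix whose columns are the frame's x, y, z axes.
In Python, from bench import get_obs, grab_frame, camera_info, sign_off, grasp_offset gives the robot as it stands.
- The arm moves only by the tool carry_out, never from a script. Its argument "steps" is one flat list of numbers, 7 for each row, row after row: the finger opening in mm, from 0 to 93, then the shift along the tool's x, y, z in mm, then the turn, a rotation vector about the tool's x, y, z in degrees. A call has 1 to 10 rows; each row is the pose to reach, as a shift and turn from the pose commanded when the call began, along the tool's axes at that moment; what a row does not reach only later rows make up. A row lasts 1/10 s, in which the tool goes at most 50 mm and 8.59 degrees, less where a joint would pass 70% of its speed; a pose out of reach is approached as far as the arm can. A call with a gripper value outside its range is refused whole. The fingers move at their own pace and stop on an object; "squeeze" is the grip in N (left out, the last holds). Time passes only in rows, so rows that repeat a pose let the fingers close. It gives the time, the measured TCP pose, the force, the opening and the grip force at its end, in the units of the state.
- get_obs(): the state, without advancing time (a new reading comes with each control period).
- grab_frame(name): name is "scene" or "top" or "wrist"; returns the picture (384x512x3 uint8, red, green, blue); there is no depth.
- camera_info(name): a dict with "fx", "fy", "cx", "cy" (pixels), "extrinsics" (4x4, takes a point from world to camera coordinates). Camera axes: x right, y down, z forward; pixel columns grow to the right and rows downward; lengths in m; the calibration is good to about 2 mm. A picture is of the moment at which its call begins: read the wrist's pose just before it. camera_info takes no time and is no camera call; for the wrist camera it gives the pose at the moment of the call.
- sign_off(): hands the job in; it is judged then, once.
The state is a dict: "time": time; "joint_positions": joint angles; "joint_vel": joint speeds; "joint_efforts": joint torques, N m; "position": TCP position; "orientation": TCP orientation; "contact_force": force on the tool from outside, world axes, zero at the start; "wrist_torque": the same for the moment, N m; "width": finger opening in m; "grip_force": force on a finger pad.
Only numpy, scipy, OpenCV 4.12 (cv2) and the standard library are available. Lean on these libraries where they do the work, as an engineer would, in place of code of your own. Each camera call takes 0.05 s, during which the arm holds its last target. There are 200 camera calls.

### The job

The heavy magnetic stirrer has been left askew on the bench. Without lifting it, walk it round by pushing its black front corner guards, first the left and then the right, one corner at a time and by turns as needed, until its back stands flush against the aluminium stop rail with the whole stirrer between the two yellow marks. Keep the fingers off its front panel and knob, do not ram it into the rail, and leave the beaker and bottles alone.

Things in the scene. Friction and masses are not known exactly. Their poses are not given: they have to be found in the camera images.
- rail: Fixed aluminium stop rail, 660 long, 30 thick, 45 mm high, beyond the stirrer. Origin on its front face (towards the robot) at bench level, midway between the yellow marks; x points away from the robot, square into the bar, y along it to the left, z up; spans y -400 to +260 mm. A fixed burette drive stands against it: y -370 to -230 mm, 196 mm out towards the robot, 310 mm high.
- mark_left (a point): Inner edge of the left yellow mark, on the top front edge of the rail, 115 mm to the left of the rail's origin, 45 mm up.
- mark_right (a point): Inner edge of the right yellow mark, on the top front edge of the rail, 115 mm to the right of the rail's origin, 45 mm up.
- stirrer: Loose stirrer on four smooth feet (50 mm fore and aft, 68 mm to the sides of its middle; friction about 0.35): ivory, round white plate, 170 wide (y) x 132 deep (x) x 62 mm high, 1.5 to 2.5 kg; a corner push takes 4 to 16 N. Origin at bench level; x points to its back face (at +65 mm; guard fronts at -67), y to its left, z up. Starts 0.45 to 0.85 rad anticlockwise from above.
- guard_left: Black rubber guard round the stirrer's left front corner, part of the stirrer (its frame is the stirrer's): 34 mm deep, 29 mm wide, from 8 to 56 mm above the bench. Made to be pushed on; grippy, so a finger pushes up to 0.35 rad off square without slipping, and one that sags bears down and adds drag. The guards stand 2.5 mm proud of the panel between them.
- guard_right: The same guard at the right front corner (frame also the stirrer's).
- pad_left (a point): Centre of the front face of the left guard, at (-67, +70.5, 31) mm in the stirrer's frame; the face is 29 mm wide.
- pad_right (a point): Centre of the front face of the right guard, at (-67, -70.5, 31) mm in the stirrer's frame; the face is 29 mm wide.
- back_left (a point): Left end of the stirrer's flat back face, at (65, 82, 31) mm in its frame.
- back_right (a point): Right end of the stirrer's flat back face, at (65, -82, 31) mm in its frame.
- front_panel: Teal front panel with display, keys and a black speed knob, between the guards, part of the stirrer (frame the stirrer's): 108 mm wide, 10 to 52 mm above the bench, its face at x = -64.5 mm; the knob, 26 mm across, stands 14 mm out of it at y = -28 mm, 31 mm up. Not to be pushed or touched.
- beaker: Glass beaker standing on the bench to the left, 68 mm across, 95 mm high, origin at the centre of its underside. Leave alone.
- wash_bottle: White wash bottle with blue cap and spout standing on the bench to the right, 68 mm across, 187 mm high, origin at the centre of its underside. Leave alone.
- sample_bottle: Brown sample bottle with black cap standing on the bench to the right, 72 mm across, 155 mm high, origin at the centre of its underside. Leave alone.
Mind the look-alikes: they are no part of the job. Of the things that look like the stirrer, the smaller one is meant.

How it is judged:
By the outcome, as a careful person would: the job done as asked, in the order asked, and still so for the second after the job is handed in, with the robot touching nothing.
It also fails if it takes over 64 s, if anything falls off the work surface, if the arm or the gripper's body presses on something with over 40 N, if the wrist force passes 120 N, or if a joint passes its speed limit or range.

## Working session

There is one attempt and no reset: what is moved stays moved. The work goes in short steps, Python scripts to look and compute and a tool call to move; the robot and the scene stay as the last step left them, time stands still between calls to the robot, and variables do not carry over. Pictures are saved under pics/ and viewed, at most 10 in all, crops included, and the job is handed in when it is done.

Besides the shell and the picture viewer there is one more tool, called after "Emit:" in YAML: its name, and indented under it one key for each argument. carry_out: Moves the arm, as the interface text tells. Its arguments: {"type":"object","properties":{"steps":{"type":"array","items":{"type":"number"}},"squeeze":{"type":"number"}},"required":["steps"]}

```bash
mkdir -p pics
python3 - <<'E'
from bench import *
import cv2,numpy as np
np.set_printoptions(precision=4,suppress=True)
for n in("scene","top"):
    f=grab_frame(n);cv2.imwrite(f"pics/{n}0.png",f[:,:,::-1])
    c=camera_info(n);print(n,c["fx"],c["fy"],c["cx"],c["cy"]);print(np.array(c["extrinsics"]))
o=get_obs();print(o["time"],o["position"],o["contact_force"]);print(np.array(o["orientation"]));print(grasp_offset)
E
```

```text
scene 489.378641868056 489.378641868056 249.69527278220707 192.7113774655206
[[ 0.8662  0.4996 -0.0133 -0.4802]
 [ 0.2816 -0.5099 -0.8128 -0.1001]
 [-0.4128  0.7003 -0.5824  1.4599]
 [ 0.      0.      0.      1.    ]]
top 362.55470585176425 362.55470585176425 256.79437898304303 194.50255209900564
[[ 0.0015 -0.9999  0.0102  0.004 ]
 [-0.9894 -0.003  -0.1454  0.5269]
 [ 0.1455 -0.0099 -0.9893  0.9666]
 [ 0.      0.      0.      1.    ]]
0.1 [ 0.1885 -0.5162  0.2179] [-0.2532 -0.0083 -0.6061]
[[ 0.9394  0.3427 -0.0002]
 [ 0.3427 -0.9394  0.0016]
 [ 0.0003 -0.0016 -1.    ]]
0.0188
```

View pics/top0.png

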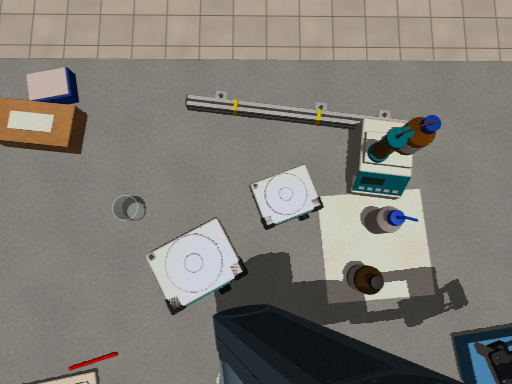

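View pics/scene0.png

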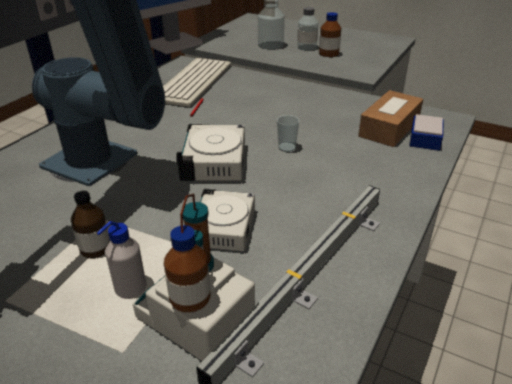

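The top view shows two stirrer look-alikes: a small one at (286,196) and a large one at (197,262). The burette drive at (385,160) is also ivory. I choose the smaller one, at (286,196). The yellow marks are at (235,106) and (319,116), the beaker at (128,208), and the bottles at (390,218) and (368,279).

```bash
cat > h.py <<'E'
import numpy as np,cv2
from bench import *
np.set_printoptions(precision=4,suppress=True)
def ray(c,uv,z):
    E=np.array(c["extrinsics"]);R,t=E[:3,:3],E[:3,3];o=-R.T@t
    uv=np.atleast_2d(uv).astype(float)
    d=np.c_[(uv[:,0]-c["cx"])/c["fx"],(uv[:,1]-c["cy"])/c["fy"],np.ones(len(uv))]@R
    return o+d*((z-o[2])/d[:,2])[:,None]
def proj(c,P):
    E=np.array(c["extrinsics"]);q=np.atleast_2d(P)@E[:3,:3].T+E[:3,3]
    return np.c_[q[:,0]/q[:,2]*c["fx"]+c["cx"],q[:,1]/q[:,2]*c["fy"]+c["cy"]]
E
python3 - <<'E'
from h import *
f=cv2.imread("pics/top0.png")
cr=cv2.resize(f[80:250,170:345],None,fx=4,fy=3.5,interpolation=cv2.INTER_CUBIC)[:600]
cr=cv2.resize(f[85:235,180:340],None,fx=4,fy=4,interpolation=cv2.INTER_CUBIC)
cv2.imwrite("pics/crop0.png",cr)
c=camera_info("top");h=cv2.cvtColor(f,cv2.COLOR_BGR2HSV)
y=cv2.inRange(h,(20,120,80),(35,255,255))
n,l,s,ce=cv2.connectedComponentsWithStats(y)
for i in range(1,n):
    if s[i,4]>8: print("yel",s[i],ce[i],ray(c,ce[i],.045))
E
```

```text
yel [233 100   5  11  47] [235. 105.] [[0.7841 0.0679 0.045 ]]
yel [317 109   4  12  45] [318.4667 114.4   ] [[ 0.7573 -0.1703  0.045 ]]
```

View pics/crop0.png

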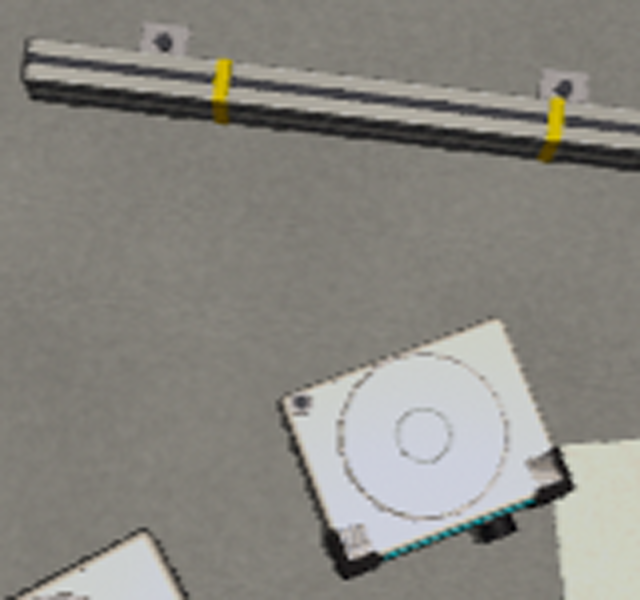

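```bash
cat >> h.py <<'E'
def edge(f,c,u0,u1,lin,w=7,z=.045,sgn=-1):
    """sub-pixel rail top front edge: strongest bright->dark step near row lin(u)"""
    g=cv2.GaussianBlur(cv2.cvtColor(f,cv2.COLOR_BGR2GRAY).astype(float),(0,0),.7);P=[]
    for u in range(u0,u1):
        r=int(round(lin(u)));s=np.diff(g[r-w:r+w+1,u])*sgn;k=s.argmax()
        if 0<k<len(s)-1:
            a,b,d=s[k-1:k+2];P.append((u,r-w+k+.5+.5*(a-d)/(a-2*b+d)))
    return np.array(P)
def stirrer(f,c,roi,z=.062):
    u0,v0,u1,v1=roi;h=cv2.cvtColor(f,cv2.COLOR_BGR2HSV)
    m=cv2.inRange(h,(0,0,165),(180,45,255));k=np.zeros_like(m);k[v0:v1,u0:u1]=m[v0:v1,u0:u1]
    k=cv2.morphologyEx(k,cv2.MORPH_CLOSE,np.ones((5,5)))
    cs=max(cv2.findContours(k,0,cv2.CHAIN_APPROX_NONE)[0],key=cv2.contourArea)
    W=ray(c,cs[:,0],z)[:,:2];r=cv2.minAreaRect((W*1000).astype(np.float32));return r,cv2.boxPoints(r),W
E
python3 - <<'E'
from h import *
f=cv2.imread("pics/top0.png");c=camera_info("top")
E=np.array(c["extrinsics"]);print("cam",-E[:3,:3].T@E[:3,3])
lin=lambda u:85+(107+(u-180-55)*4*(142-107)/328)/4 
P=edge(f,c,195,230,lin,4);P=np.r_[P,edge(f,c,240,314,lin,4),edge(f,c,323,345,lin,4)]
W=ray(c,P,.045);p=np.polyfit(W[:,1],W[:,0],1);res=W[:,0]-np.polyval(p,W[:,1]);
k=abs(res)<.004;p=np.polyfit(W[k,1],W[k,0],1);print("rail x=",p,k.sum(),len(k),(W[k,0]-np.polyval(p,W[k,1])).std())
h=cv2.cvtColor(f,cv2.COLOR_BGR2HSV)
r,b,W=stirrer(f,c,(240,155,335,240));print(r);print(b)
d=cv2.inRange(h,(0,0,0),(180,255,60));d[:160]=0;d[235:]=0;d[:,:245]=0;d[:,328:]=0
n,l,s,ce=cv2.connectedComponentsWithStats(d)
for i in range(1,n):
    if s[i,4]>8: print("blk",s[i],ce[i],ray(c,ce[i],.045))
for n,px,z in(("beaker",(122,213),0),("wash",(385,222),0),):print(n,ray(c,px,z))
# scene view checks
s=cv2.imread("pics/scene0.png");cs=camera_info("scene")
hs=cv2.cvtColor(s,cv2.COLOR_BGR2HSV);y=cv2.inRange(hs,(20,120,80),(35,255,255))
n,l,st,ce=cv2.connectedComponentsWithStats(y)
for i in range(1,n):
    if st[i,4]>8: print("yel",st[i],ce[i],ray(cs,ce[i],.045))
E
```

```text
cam [0.3807 0.0151 1.0328]
rail x= [0.1173 0.7618] 131 131 0.0004683843286061956
((486.5013122558594, -109.58731079101562), (217.86940002441406, 202.17919921875), 20.50274085998535)
[[ 349.0602  -53.0558]
 [ 419.8739 -242.4281]
 [ 623.9424 -166.1188]
 [ 553.1288   23.2534]]
blk [311 197  12  15  48] [317.9583 205.8333] [[ 0.495  -0.1628  0.045 ]]
blk [298 213  11   8  52] [303.2115 216.6923] [[ 0.465  -0.1217  0.045 ]]
blk [261 217  15  13  74] [266.5676 223.9189] [[ 0.445  -0.0215  0.045 ]]
beaker [[0.4781 0.3885 0.    ]]
wash [[ 0.4542 -0.3618  0.    ]]
yel [342 212  14   7  43] [348.6279 214.7674] [[0.7871 0.0647 0.045 ]]
yel [287 270  15   9  60] [294.2333 273.85  ] [[ 0.7598 -0.1731  0.045 ]]
```

Run:
```python
from h import *
f=cv2.imread("pics/top0.png");c=camera_info("top")
g=f.copy();g[194:,318:]=0;g[:196,322:]=0
r,b,W=stirrer(g,c,(240,155,330,240));print(r);print(b)
for n,uv in dict(bl=(250.9,185),br=(304.3,165.3)).items(): print(n,ray(c,uv,.062))
for n,uv in dict(gl=(265.5,229.3),gr=(322.8,206.8)).items(): print(n,ray(c,uv,.008),ray(c,uv,.056))
```

```text
((523.231689453125, -72.5323715209961), (122.74022674560547, 158.9708251953125), 20.97092056274414)
[[ 437.4792  -20.2759]
 [ 494.374  -168.7168]
 [ 608.9841 -124.7888]
 [ 552.0894   23.6521]]
bl [[0.5495 0.0215 0.062 ]]
br [[ 0.6048 -0.1248  0.062 ]]
gl [[ 0.4323 -0.0198  0.008 ]] [[ 0.4299 -0.0182  0.056 ]]
gr [[ 0.4965 -0.1832  0.008 ]] [[ 0.4911 -0.1739  0.056 ]]
```

Emit:
carry_out:
  steps: [0, 30, -30, -20, 0, 0, 0, 0, 65, -67, -20, 0, 0, 0, 0, 100, -103, -20, 0, 0, 0, 0, 135, -139, -20, 0, 0, 0, 0, 170, -175, -20, 0, 0, 0, 0, 205, -211, -20, 0, 0, 0, 0, 240, -247, -20, 0, 0, 0, 0, 275, -283, -20, 0, 0, 0, 0, 310, -319, -20, 0, 0, 0, 0, 345, -356, -20, 0, 0, 0]
  squeeze: 30

```text
time: 1.1
position: [0.3895, -0.0651, 0.2387]
orientation: [[0.94, 0.342, 0.0], [0.342, -0.94, -0.0], [0.0, 0.0, -1.0]]
contact_force: [0.8, -0.7, -0.8]
width: 0.0172
grip_force: 0.0
```

Emit:
carry_out:
  steps: [0, 20, -21, 40, 0, 0, -0.9, 0, 20, -21, 40, 0, 0, -0.9, 0, 20, -21, 40, 0, 0, -0.9]

```text
time: 1.4
position: [0.4002, -0.0398, 0.1981]
orientation: [[0.933, 0.36, -0.002], [0.36, -0.933, 0.0], [-0.002, -0.001, -1.0]]
contact_force: [0.3, 0.1, 0.6]
width: 0.0005
grip_force: 0.0
```

Run:
```python
from h import *
o=get_obs();print(o["time"],o["position"],np.degrees(np.arctan2(o["orientation"][1][0],o["orientation"][0][0])))
c=camera_info("wrist");print(c["fx"],c["cx"],c["cy"]);print(np.array(c["extrinsics"]))
cv2.imwrite("pics/w1.png",grab_frame("wrist")[:,:,::-1]);cv2.imwrite("pics/t1.png",grab_frame("top")[:,:,::-1])
```

```text
1.4 [ 0.4002 -0.0398  0.1981] 21.080607484157166
341.19941710955885 258.80774850496067 190.02135135958437
[[ 0.3607 -0.9327 -0.0021 -0.1817]
 [-0.8949 -0.3467  0.2811  0.3159]
 [-0.2629 -0.0995 -0.9597  0.4721]
 [ 0.      0.      0.      1.    ]]
```

View pics/w1.png

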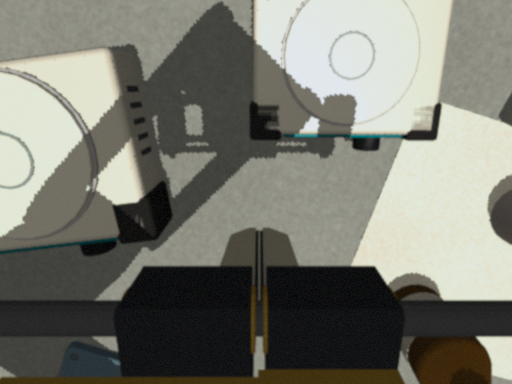

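Wrist view: the small stirrer (plate at (350,55)) has its left guard at (250–280,103–138), right guard at (408–440,103–138), and knob at (366,143). The shut fingertips are at (258,232). The larger one is at the left edge.

Run:
```python
from h import *
c=camera_info("wrist")
O=np.array([.5215,-.073]);a=np.radians(20.97)
R=np.array([[np.cos(a),-np.sin(a)],[np.sin(a),np.cos(a)]])
for n,p,z in(("gl56",(-67,85),.056),("gl8",(-67,85),.008),("gr56",(-67,-85),.056),("gr8",(-67,-85),.008),("bl in",(-67,56),.056)):
    w=O+R@np.array(p)/1000;print(n,w,proj(c,np.r_[w,z]))
print("tcp",proj(c,get_obs()["position"]))
print(ray(c,[(250,138),(440,138)],.008))
f=cv2.imread("pics/w1.png");g=cv2.cvtColor(f,cv2.COLOR_BGR2GRAY)
print(g[125:150,[255,265,275,415,425,433]])
print(g[112,240:260],g[112,430:450])
```

```text
gl56 [ 0.4285 -0.0176] [[244.2152 139.955 ]]
gl8 [ 0.4285 -0.0176] [[246.0962 133.6069]]
gr56 [ 0.4894 -0.1763] [[431.8759 139.9209]]
gr8 [ 0.4894 -0.1763] [[409.4006 133.578 ]]
bl in [ 0.4389 -0.0447] [[276.2314 139.9492]]
tcp [[257.564  241.4759]]
[[ 0.4257 -0.023   0.008 ]
 [ 0.4967 -0.2084  0.008 ]]
[[ 17  38  71 173 184  42]
 [ 14  44  86 173 177  39]
 [ 14  38  92 170 170  36]
 [ 12  30  81 166 161  38]
 [ 13  25  62 143 137  33]
 [ 18  15  35  95  91  36]
 [ 20  13  17  50  54  32]
 [ 12  15  12  36  38  33]
 [ 16  11  15  37  35  36]
 [ 16  16  16  39  31  39]
 [ 17  20  18  36  34  34]
 [ 18  16  10  37  33  38]
 [ 16  14   7  32  32  32]
 [ 19  15  12  36  38  40]
 [ 32  24  26  70  71  85]
 [ 54  50  48 140 142 152]
 [ 61  66  62 200 203 207]
 [ 67  67  67 224 225 222]
 [ 68  67  67 229 228 226]
 [ 67  68  75 228 230 227]
 [ 66  67  74 228 229 228]
 [ 67  70  71 228 229 226]
 [ 65  68  69 227 229 227]
 [ 68  67  68 228 227 227]
 [ 62  69  68 228 227 226]]
[71 67 67 67 69 68 68 67 65 46 25 15 14  7 13 21 20 26 42 51] [197 184 162 116  64  41  37  35  34  52 115 190 221 226 228 228 227 225
 227 229]
```

Emit:
carry_out:
  steps: [0, 0, 4, 40, 0, 0, 0, 0, 0, 4, 80, 0, 0, 0, 0, 0, 4, 115, 0, 0, 0, 0, 0, 4, 145, 0, 0, 0, 0, 0, 4, 165, 0, 0, 0, 0, 0, 4, 170, 0, 0, 0, 0, 0, 4, 170, 0, 0, 0, 0, 8, 4, 170, 0, 0, 0, 0, 14, 4, 170, 0, 0, 0, 0, 18, 4, 170, 0, 0, 0]

```text
time: 2.5
position: [0.421, -0.038, 0.0298]
orientation: [[0.934, 0.358, 0.003], [0.358, -0.934, -0.001], [0.002, 0.002, -1.0]]
contact_force: [0.3, 0.1, -0.1]
width: 0.0006
grip_force: 0.0
```

Emit:
carry_out:
  steps: [0, 4, 0, 0, 0, 0, 0, 0, 7, 0, 0, 0, 0, 0, 0, 11.5, -2, 0, 0, 0, 1.5, 0, 16, -3.5, 0, 0, 0, 3, 0, 21, -5.5, 0, 0, 0, 4.5, 0, 25.5, -7, 0, 0, 0, 6, 0, 30.5, -8, 0, 0, 0, 7.5, 0, 35, -9.5, 0, 0, 0, 9, 0, 40, -10.5, 0, 0, 0, 10.5, 0, 45, -12, 0, 0, 0, 12]

```text
time: 3.5
position: [0.4524, -0.0099, 0.0282]
orientation: [[0.988, 0.156, -0.009], [0.156, -0.988, 0.001], [-0.009, -0.002, -1.0]]
contact_force: [-12.4, -3.7, 11.4]
width: 0.0005
grip_force: 6.2
```

Run:
```python
from h import *
o=get_obs();print(o["time"],o["position"],np.degrees(np.arctan2(o["orientation"][1][0],o["orientation"][0][0])),o["contact_force"],o["wrist_torque"])
f=cv2.cvtColor(grab_frame("top"),cv2.COLOR_RGB2BGR);cv2.imwrite("pics/t2.png",f)
cv2.imwrite("pics/w2.png",grab_frame("wrist")[:,:,::-1])
cv2.imwrite("pics/m2.png",np.hstack([cv2.resize(f[85:245,180:340],(400,400)),cv2.resize(cv2.imread("pics/w2.png"),(400,400))]))
```

```text
3.5 [ 0.4524 -0.0099  0.0282] 8.957985381234675 [-12.4471  -3.675   11.4447] [-0.4118  1.9162 -0.0397]
```

View pics/m2.png

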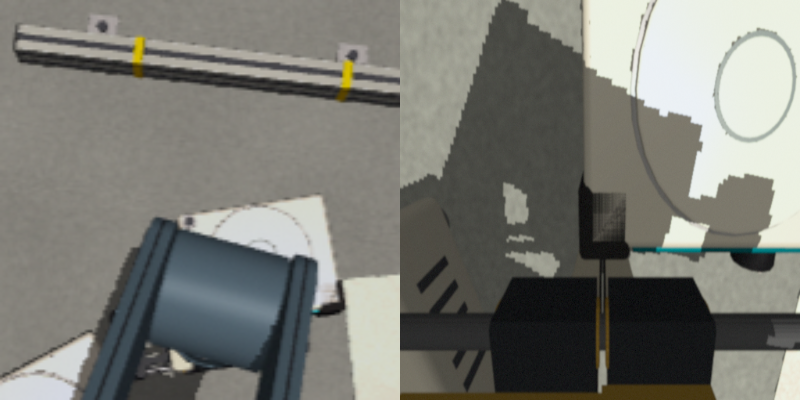

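The wrist half shows the finger slit (601) inside the left guard (580–630), with the stirrer's edges parallel to the tool and the teal panel clear. In the top half the stirrer sits under the arm, clear of the rail. Next I switch to the right guard.

Emit:
carry_out:
  steps: [0, -15, 0, -1, 0, 0, 0, 0, -35, 0, -1, 0, 0, 0, 0, -35, 40, -1, 0, 0, 0, 0, -35, 85, -1, 0, 0, 0, 0, -35, 120, -1, 0, 0, 0, 0, -35, 140, -1, 0, 0, 0, 0, -35, 147, -1, 0, 0, 0, 0, -30, 147, -1, 0, 0, 0, 0, -25, 147, -1, 0, 0, 0, 0, -25, 147, -1, 0, 0, 0]

```text
time: 4.6
position: [0.4556, -0.1583, 0.0297]
orientation: [[0.988, 0.157, 0.0], [0.157, -0.988, 0.0], [0.0, -0.0, -1.0]]
contact_force: [-0.3, -0.1, 0.7]
width: 0.0006
grip_force: 0.0
```

Run:
```python
from h import *
o=get_obs();print(o["time"],o["position"],np.degrees(np.arctan2(o["orientation"][1][0],o["orientation"][0][0])),o["contact_force"])
c=camera_info("wrist");print("tcp",proj(c,o["position"]))
f=cv2.cvtColor(grab_frame("wrist"),cv2.COLOR_RGB2BGR);cv2.imwrite("pics/w3.png",f)
t=cv2.cvtColor(grab_frame("top"),cv2.COLOR_RGB2BGR);cv2.imwrite("pics/t3.png",t)
cv2.imwrite("pics/m3.png",np.hstack([cv2.resize(t[85:245,180:340],(400,400)),cv2.resize(f,(400,400))]))
```

```text
4.6 [ 0.4556 -0.1583  0.0297] 9.036128662493933 [-0.3109 -0.1057  0.7423]
tcp [[257.1885 241.6954]]
```

View pics/m3.png

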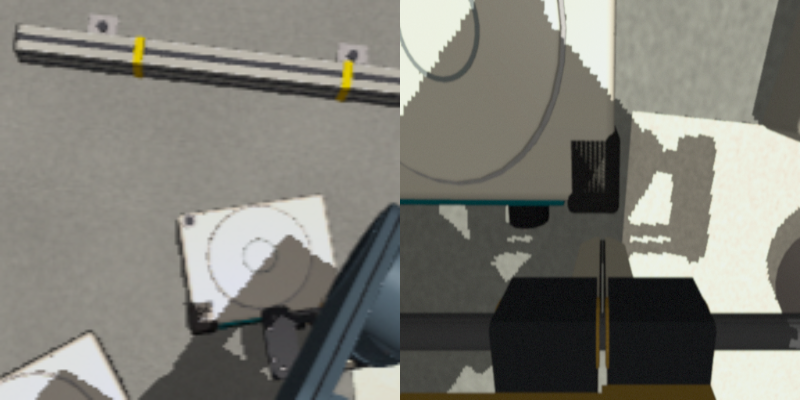

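Wrist half: the finger (slit at 601) is in front of the right guard (567–620), and the knob at (528,215) is clear to its left.

Emit:
carry_out:
  steps: [0, 12, 0, -1, 0, 0, 0, 0, 21, 0, -1, 0, 0, 0, 0, 30, 1.5, -2, 0, 0, -2, 0, 36, 3, -2, 0, 0, -4, 0, 41.5, 4.5, -3, 0, 0, -6, 0, 47.5, 6, -3, 0, 0, -8, 0, 53, 7, -3, 0, 0, -10, 0, 59, 8, -3, 0, 0, -12, 0, 65, 9, -3, 0, 0, -14, 0, 70.5, 10, -3, 0, 0, -16]

```text
time: 5.7
position: [0.5251, -0.1583, 0.0318]
orientation: [[0.906, 0.424, -0.004], [0.424, -0.906, 0.0], [-0.003, -0.002, -1.0]]
contact_force: [-6.3, -2.4, -0.4]
width: 0.0005
grip_force: 3.1
```

```bash
cat > look.py <<'E'
from h import *
import sys
k=sys.argv[1];o=get_obs();print(o["time"],o["position"],np.degrees(np.arctan2(o["orientation"][1][0],o["orientation"][0][0])),o["contact_force"])
f=cv2.cvtColor(grab_frame("wrist"),cv2.COLOR_RGB2BGR)
t=cv2.cvtColor(grab_frame("top"),cv2.COLOR_RGB2BGR);cv2.imwrite(f"pics/t{k}.png",t);cv2.imwrite(f"pics/w{k}.png",f)
cv2.imwrite(f"pics/m{k}.png",np.hstack([cv2.resize(t[85:245,180:340],(400,400)),cv2.resize(f,(400,400))]))
E
python3 look.py 4
```

```text
5.7 [ 0.5251 -0.1583  0.0318] 25.071979465349884 [-6.2844 -2.3704 -0.3532]
```

View pics/m4.png

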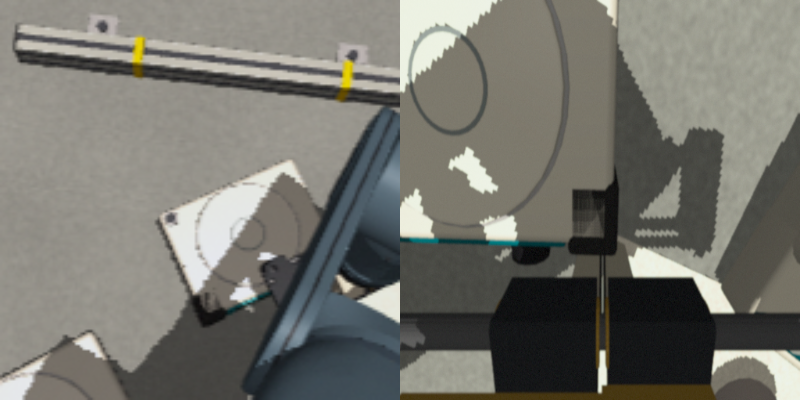

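Wrist half: the finger (slit at 601) is on the right guard (567–617), with the panel and knob (530,255) clear. The stirrer is at about 25° world yaw. Back to the left guard.

Emit:
carry_out:
  steps: [0, -15, 0, 0, 0, 0, 0, 0, -35, 0, 0, 0, 0, 0, 0, -35, -40, 0, 0, 0, 0, 0, -35, -85, 0, 0, 0, 0, 0, -35, -120, 0, 0, 0, 0, 0, -35, -141, 0, 0, 0, 0, 0, -35, -148, 0, 0, 0, 0, 0, -30, -148, 0, 0, 0, 0, 0, -20, -148, 0, 0, 0, 0, 0, -12, -148, 0, 0, 0, 0]

```text
time: 6.8
position: [0.4552, -0.0303, 0.033]
orientation: [[0.907, 0.421, 0.002], [0.421, -0.907, -0.001], [0.002, 0.002, -1.0]]
contact_force: [-0.4, 0.2, -0.1]
width: 0.0001
grip_force: 0.0
```

```bash
python3 look.py 5
python3 - <<'E'
from h import *
# wrist: guard darkness profile beside the finger
f=cv2.imread("pics/w5.png");g=cv2.cvtColor(f,cv2.COLOR_BGR2GRAY)
c=camera_info("wrist");o=get_obs()
R=np.array(o["orientation"]);p=np.array(o["position"])
for y in(-17.5,0,17.5):print(y,proj(c,p+R@np.array([.0075,y/1000,0])))
for r in (190,200,210,218):print(r,g[r,220:310:3])
E
```

```text
6.8 [ 0.4552 -0.0303  0.033 ] 24.867345598657597 [-0.4243  0.19   -0.0911]
-17.5 [[224.2714 228.2397]]
0 [[257.6848 228.2828]]
17.5 [[291.1009 228.326 ]]
190 [ 73  72  20  13  16  18  20  17  17  17  20  32  21  17  16  21  15  15
  20  23  20  55 112 114 112 114 113 112 115 114]
200 [ 78  74  27  21  16  15  20  18  23  17  21  15  20  20  17  20  20  19
  14  20  20  53 110 110 112 112 110 109 112 112]
210 [72 74 26 11 14 14 20 17 11 24 17 20 25 19 17 20 13 13 21 20 13 12 13 59
 65 40 37 35 37 38]
218 [73 73 73 69 60 57 56 55 57 54 56 55 50 50 52 48 52 50 49 44 46 58 71 75
 70 71 73 75 77 80]
```

Emit:
carry_out:
  steps: [0, 8, -3, 0, 0, 0, 0, 0, 17.5, -6, 0, 0, 0, 2, 0, 23, -9, -1, 0, 0, 4, 0, 28.5, -11.5, -1, 0, 0, 6, 0, 34, -14, -1.5, 0, 0, 8, 0, 39.5, -16, -1.5, 0, 0, 10, 0, 45, -18, -2, 0, 0, 12, 0, 51, -19.5, -2, 0, 0, 14, 0, 57, -20.5, -2, 0, 0, 16, 0, 62.5, -21.5, -2, 0, 0, 18]

```text
time: 7.9
position: [0.4973, 0.017, 0.0334]
orientation: [[0.993, 0.12, -0.008], [0.12, -0.993, 0.001], [-0.008, -0.001, -1.0]]
contact_force: [-7.4, -2.0, 1.7]
width: 0.0006
grip_force: 3.6
```

```bash
python3 look.py 6
cat > guard.py <<'E'
from h import *
import sys
f=cv2.imread(f"pics/w{sys.argv[1]}.png");g=cv2.GaussianBlur(cv2.cvtColor(f,cv2.COLOR_BGR2GRAY),(3,3),0)
m=(g<36).astype(np.uint8);m[235:]=0;m[:80]=0
n,l,s,ce=cv2.connectedComponentsWithStats(m)
for i in range(1,n):
    if s[i,4]>300: print("dark u0 v0 w h area",s[i],ce[i].round(1))
E
python3 guard.py 6
```

```text
7.9 [0.4973 0.017  0.0334] 6.883939752562114 [-7.3886 -1.9578  1.686 ]
dark u0 v0 w h area [ 240  164   63   71 3002] [267.  206.8]
```

Emit:
carry_out:
  steps: [0, -15, 0, 0, 0, 0, 0, 0, -35, 0, 0, 0, 0, 0, 0, -35, 40, 0, 0, 0, 0, 0, -35, 85, 0, 0, 0, 0, 0, -35, 120, 0, 0, 0, 0, 0, -35, 143, 0, 0, 0, 0, 0, -35, 150, 0, 0, 0, 0, 0, -30, 150, 0, 0, 0, 0, 0, -20, 150, 0, 0, 0, 0, 0, -14, 150, 0, 0, 0, 0]

```text
time: 9.0
position: [0.5058, -0.1328, 0.0347]
orientation: [[0.993, 0.122, 0.0], [0.122, -0.993, 0.0], [0.001, -0.0, -1.0]]
contact_force: [0.4, -0.6, 0.2]
width: 0.0005
grip_force: 0.0
```

```bash
python3 look.py 7;python3 guard.py 7
```

```text
9.0 [ 0.5058 -0.1328  0.0347] 7.019107571157368 [ 0.4098 -0.5734  0.1568]
dark u0 v0 w h area [ 222  140   62   76 2810] [260.2 184.8]
dark u0 v0 w h area [149 209  49  22 938] [172.7 218.9]
```

View pics/m7.png

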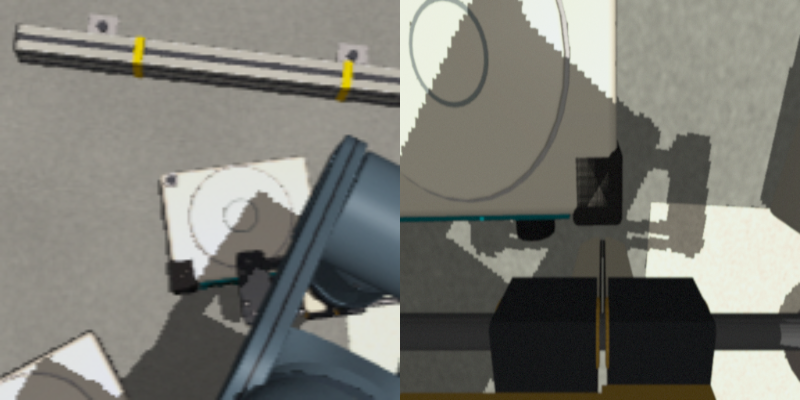

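Wrist half: the finger (601) is centred on the right guard (574–622), with the knob (535,228) clear. Pushing right.

Emit:
carry_out:
  steps: [0, 9, 0, 0, 0, 0, 0, 0, 18.5, 2, 0, 0, 0, -2, 0, 24.5, 3.5, -1, 0, 0, -4, 0, 30, 5.5, -1, 0, 0, -6, 0, 36, 7, -1.5, 0, 0, -8, 0, 41.5, 8.5, -1.5, 0, 0, -10, 0, 47.5, 9.5, -2, 0, 0, -12, 0, 53, 10.5, -2, 0, 0, -14, 0, 59, 11.5, -2, 0, 0, -16, 0, 64, 12, -2, 0, 0, -17.5]

```text
time: 10.1
position: [0.5684, -0.1382, 0.0355]
orientation: [[0.909, 0.416, -0.004], [0.416, -0.909, 0.001], [-0.004, -0.002, -1.0]]
contact_force: [-4.3, -2.3, -3.2]
width: 0.0006
grip_force: 2.2
```

Emit:
carry_out:
  steps: [0, -15, 0, 0, 0, 0, 0, 0, -35, 0, 0, 0, 0, 0, 0, -35, -40, 0, 0, 0, 0, 0, -35, -85, 0, 0, 0, 0, 0, -35, -120, 0, 0, 0, 0, 0, -35, -138, 0, 0, 0, 0, 0, -35, -146, 0, 0, 0, 0, 0, -30, -146, 0, 0, 0, 0, 0, -20, -146, 0, 0, 0, 0, 0, -14, -146, 0, 0, 0, 0]

```text
time: 11.1
position: [0.4991, -0.0121, 0.0369]
orientation: [[0.911, 0.413, 0.002], [0.413, -0.911, -0.001], [0.002, 0.001, -1.0]]
contact_force: [0.3, -0.4, 0.6]
width: 0.0004
grip_force: 0.0
```

```bash
python3 look.py 8;python3 guard.py 8
```

```text
11.1 [ 0.4991 -0.0121  0.0369] 24.38891236381341 [ 0.3161 -0.359   0.6256]
dark u0 v0 w h area [ 226  140   62   74 2200] [247.3 187.4]
dark u0 v0 w h area [416 208  33  18 459] [431.1 215.3]
```

View pics/m8.png

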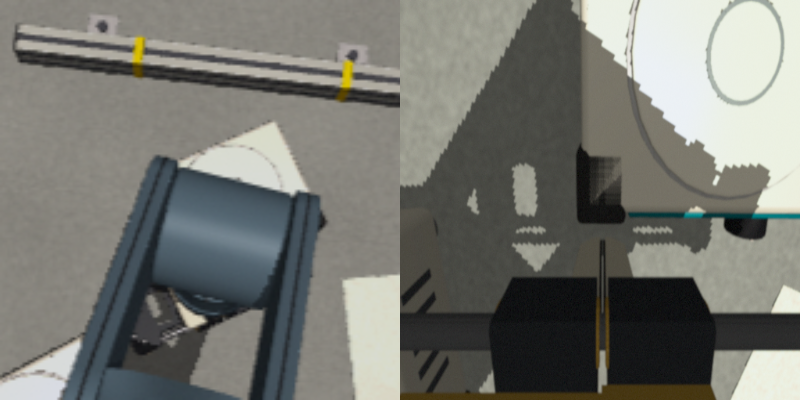

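Wrist half: the left guard (577–624) is centred ahead of the finger (601), and the panel and knob (745,228) are well clear. Long left push next.

Emit:
carry_out:
  steps: [0, 8, -3, 0, 0, 0, 0, 0, 18.5, -5.5, 0, 0, 0, 2, 0, 24, -8, -1, 0, 0, 4, 0, 29.5, -10, -1, 0, 0, 6, 0, 35, -12, -1.5, 0, 0, 8, 0, 40.5, -13.5, -1.5, 0, 0, 10, 0, 46, -15, -2, 0, 0, 12, 0, 52, -16.5, -2, 0, 0, 14, 0, 58, -17.5, -2, 0, 0, 16, 0, 63.5, -18.5, -2, 0, 0, 18]

```text
time: 12.2
position: [0.5436, 0.0323, 0.0372]
orientation: [[0.994, 0.111, -0.007], [0.111, -0.994, 0.0], [-0.007, -0.001, -1.0]]
contact_force: [-6.4, -0.5, -0.8]
width: 0.0005
grip_force: 3.1
```

Emit:
carry_out:
  steps: [0, 5.5, -2.5, 0, 0, 0, 2, 0, 11, -5, 0, 0, 0, 4, 0, 16.5, -7, 0, 0, 0, 6, 0, 22, -9, 0, 0, 0, 8, 0, 25, -10, 0, 0, 0, 9]

```text
time: 12.7
position: [0.5675, 0.0453, 0.0372]
orientation: [[0.999, -0.046, -0.007], [-0.046, -0.999, 0.001], [-0.007, -0.0, -1.0]]
contact_force: [-6.8, -0.5, 0.6]
width: 0.0004
grip_force: 3.5
```

```bash
python3 look.py 9;python3 guard.py 9
```

```text
12.7 [0.5675 0.0453 0.0372] -2.6233199357257337 [-6.8197 -0.4643  0.6253]
dark u0 v0 w h area [ 238  165   63   70 1797] [262.5 212.5]
```

Emit:
carry_out:
  steps: [0, -15, 0, 0, 0, 0, 0, 0, -35, 0, 0, 0, 0, 0, 0, -35, 40, 0, 0, 0, 0, 0, -35, 85, 0, 0, 0, 0, 0, -35, 120, 0, 0, 0, 0, 0, -35, 142, 0, 0, 0, 0, 0, -35, 150, 0, 0, 0, 0, 0, -30, 150, 0, 0, 0, 0, 0, -20, 150, 0, 0, 0, 0, 0, -14, 150, 0, 0, 0, 0]

```text
time: 13.8
position: [0.5512, -0.1034, 0.0387]
orientation: [[0.999, -0.043, 0.001], [-0.043, -0.999, 0.0], [0.001, -0.0, -1.0]]
contact_force: [0.1, 0.1, -0.6]
width: 0.0006
grip_force: 0.0
```

```bash
python3 look.py 10;python3 guard.py 10
```

```text
13.8 [ 0.5512 -0.1034  0.0387] -2.48298321795394 [ 0.1384  0.1166 -0.6009]
dark u0 v0 w h area [ 222  132   61   77 1966] [262.6 181.5]
dark u0 v0 w h area [152 202  47  23 919] [174.5 212.7]
```

View pics/m10.png

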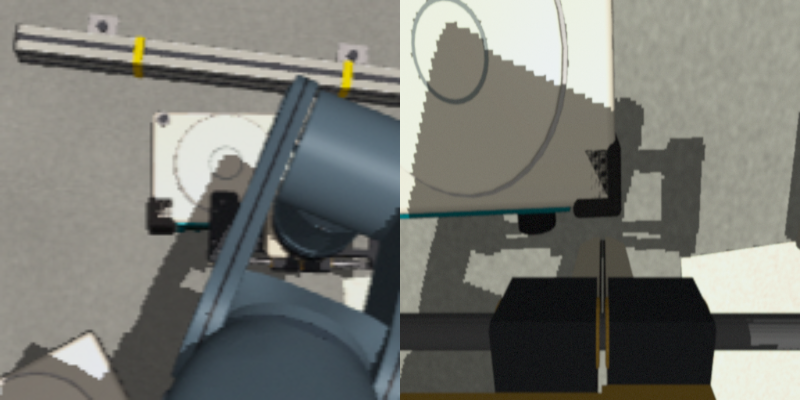

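The top half shows the stirrer nearly square, with its back-left corner at crop (152,114) and the left mark at (138,57). Wrist half: the finger (601) is on the right guard (575–620), and the knob (537,222) is clear. Short right push with slight rightward steer.

Emit:
carry_out:
  steps: [0, 9, 0, 0, 0, 0, -1, 0, 18.5, 3, 0, 0, 0, -2.5, 0, 24.5, 6, -0.5, 0, 0, -4.5, 0, 30, 8.5, -1, 0, 0, -6.5, 0, 36, 10.5, -1, 0, 0, -8.5, 0, 41.5, 12.5, -1, 0, 0, -10.5, 0, 46, 14, -1, 0, 0, -12]

```text
time: 14.6
position: [0.593, -0.1202, 0.0386]
orientation: [[0.986, 0.167, -0.006], [0.167, -0.986, 0.001], [-0.006, -0.002, -1.0]]
contact_force: [-6.9, 0.1, 2.0]
width: 0.0006
grip_force: 3.5
```

Emit:
carry_out:
  steps: [0, -15, 0, 0, 0, 0, 0, 0, -35, 0, 0, 0, 0, 0, 0, -35, -40, 0, 0, 0, 0, 0, -35, -85, 0, 0, 0, 0, 0, -35, -120, 0, 0, 0, 0, 0, -35, -140, 0, 0, 0, 0, 0, -35, -148, 0, 0, 0, 0, 0, -30, -148, 0, 0, 0, 0, 0, -20, -148, 0, 0, 0, 0, 0, -14, -148, 0, 0, 0, 0]

```text
time: 15.6
position: [0.5591, 0.0219, 0.0399]
orientation: [[0.987, 0.163, 0.002], [0.163, -0.987, -0.0], [0.002, 0.001, -1.0]]
contact_force: [0.6, 0.8, -0.3]
width: 0.0003
grip_force: 0.0
```

```bash
python3 look.py 11;python3 guard.py 11
python3 - <<'E'
from h import *
f=cv2.imread("pics/w11.png");c=camera_info("wrist")
# front teal edge line slope
h=cv2.cvtColor(f,cv2.COLOR_BGR2HSV);m=cv2.inRange(h,(80,120,40),(100,255,255));m[230:]=0
n,l,s,ce=cv2.connectedComponentsWithStats(m)
P=np.argwhere(m)[:,::-1];print(len(P),P.min(0),P.max(0))
if len(P)>20:
    L=cv2.fitLine(P.astype(np.float32),cv2.DIST_HUBER,0,.01,.01).ravel();W=ray(c,[L[2:]-50*L[:2],L[2:]+50*L[:2]],.05)
    d=W[1]-W[0];print("stirrer yaw",np.degrees(np.arctan2(d[0],-d[1])))
E
```

```text
15.6 [0.5591 0.0219 0.0399] 9.381477088384948 [ 0.5551  0.8035 -0.3452]
dark u0 v0 w h area [ 228  144   61   72 2393] [251.4 184.7]
dark u0 v0 w h area [415 209  51  19 654] [438.2 218. ]
873 [294 206] [511 211]
stirrer yaw 9.324059119201689
```

Emit:
carry_out:
  steps: [0, 8, -3, 0, 0, 0, 0, 0, 18.5, -5, 0, 0, 0, 2, 0, 24, -7, -0.5, 0, 0, 4, 0, 29.5, -8.5, -1, 0, 0, 6, 0, 35, -10, -1, 0, 0, 8, 0, 40.5, -11, -1, 0, 0, 10, 0, 46, -12, -1, 0, 0, 12, 0, 52, -13, -1, 0, 0, 14]

```text
time: 16.5
position: [0.6025, 0.0452, 0.0394]
orientation: [[0.997, -0.081, -0.009], [-0.081, -0.997, 0.001], [-0.009, -0.0, -1.0]]
contact_force: [-8.6, 1.4, 2.8]
width: 0.0004
grip_force: 4.0
```

Emit:
carry_out:
  steps: [0, -15, 0, 0, 0, 0, 0, 0, -35, 0, 0, 0, 0, 0, 0, -35, 40, 0, 0, 0, 0, 0, -35, 85, 0, 0, 0, 0, 0, -35, 120, 0, 0, 0, 0, 0, -35, 142, 0, 0, 0, 0, 0, -35, 148, 0, 0, 0, 0, 0, -30, 148, 0, 0, 0, 0, 0, -20, 148, 0, 0, 0, 0, 0, -14, 148, 0, 0, 0, 0]

```text
time: 17.5
position: [0.5819, -0.1008, 0.0407]
orientation: [[0.997, -0.078, 0.001], [-0.078, -0.997, 0.0], [0.001, -0.0, -1.0]]
contact_force: [-0.5, 1.3, 0.0]
width: 0.0009
grip_force: 0.0
```

```bash
cat > teal.py <<'E'
from h import *
import sys
f=cv2.imread(f"pics/w{sys.argv[1]}.png");c=camera_info("wrist");o=get_obs()
h=cv2.cvtColor(f,cv2.COLOR_BGR2HSV);m=cv2.inRange(h,(80,120,40),(100,255,255));m[230:]=0
P=np.argwhere(m)[:,::-1];print(len(P),P.min(0),P.max(0))
L=cv2.fitLine(P.astype(np.float32),cv2.DIST_HUBER,0,.01,.01).ravel();W=ray(c,[L[2:]-50*L[:2],L[2:]+50*L[:2]],.05)
d=W[1]-W[0];d*=-np.sign(d[1]);a=np.arctan2(d[0],-d[1]);print("stirrer yaw",np.degrees(a),"rel",np.degrees(a)+6.69)
n=np.array([np.cos(a),np.sin(a)]);print("panel dist ahead of finger front mm",1000*(n@(W[0,:2]-np.array(o["position"])[:2]))-7.5)
E
python3 look.py 12;python3 guard.py 12;python3 teal.py 12
```

```text
17.5 [ 0.5819 -0.1008  0.0407] -4.480356648110514 [-0.5039  1.3084  0.0457]
dark u0 v0 w h area [ 226  135   60   74 1772] [265.  183.9]
dark u0 v0 w h area [155 203  47  22 899] [177.8 212.9]
815 [  0 200] [220 208]
stirrer yaw -2.7815750632905427 rel 3.9084249367094577
panel dist ahead of finger front mm 18.8799599707432
```

View pics/m12.png

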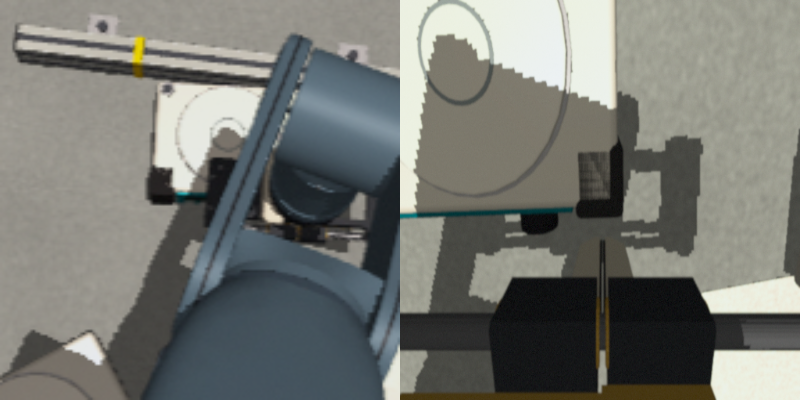

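I've now looked at 11 pictures, one over the limit of 10, so I'll use only numbers from here. In this one the stirrer is close to the rail, its left side to the right of the left mark (138,57). The finger (601) faces the right guard (577–623), and the knob (540,222) is clear. Next is a small, gentle right push.

Emit:
carry_out:
  steps: [0, 6, 1, 0, 0, 0, -1.5, 0, 12, 1, 0, 0, 0, -1.7, 0, 15, 1, 0, 0, 0, -2, 0, 18, 2, 0, 0, 0, -3, 0, 20.5, 3, 0, 0, 0, -4, 0, 23, 4, -0.5, 0, 0, -5, 0, 25, 5, -0.5, 0, 0, -6]

```text
time: 18.3
position: [0.6019, -0.1081, 0.0403]
orientation: [[1.0, 0.027, -0.007], [0.027, -1.0, 0.002], [-0.007, -0.002, -1.0]]
contact_force: [-8.3, 1.0, 3.0]
width: 0.0004
grip_force: 4.0
```

Emit:
carry_out:
  steps: [0, -15, 0, 0, 0, 0, 0, 0, -35, 0, 0, 0, 0, 0, 0, -35, -40, 0, 0, 0, 0, 0, -35, -85, 0, 0, 0, 0, 0, -35, -120, 0, 0, 0, 0, 0, -35, -142, 0, 0, 0, 0, 0, -35, -148, 0, 0, 0, 0, 0, -30, -148, 0, 0, 0, 0, 0, -20, -148, 0, 0, 0, 0, 0, -14, -148, 0, 0, 0, 0]

```text
time: 19.3
position: [0.589, 0.0372, 0.0413]
orientation: [[1.0, 0.024, 0.001], [0.024, -1.0, -0.0], [0.001, 0.0, -1.0]]
contact_force: [0.8, 0.4, -1.0]
width: 0.0006
grip_force: 0.0
```

```bash
python3 look.py 13;python3 guard.py 13;python3 teal.py 13
```

```text
19.3 [0.589  0.0372 0.0413] 1.3539952261454336 [ 0.7907  0.3658 -0.9712]
dark u0 v0 w h area [ 232  134   59   75 3084] [257.3 175.2]
dark u0 v0 w h area [415 205  52  21 635] [438.3 215.7]
847 [297 199] [511 209]
stirrer yaw -0.5717663312439086 rel 6.118233668756091
panel dist ahead of finger front mm 19.169265988462104
```

Emit:
carry_out:
  steps: [0, 6, -1, 0, 0, 0, 1, 0, 12, -1, 0, 0, 0, 2, 0, 16, -1, 0, 0, 0, 2.5, 0, 19, -2, 0, 0, 0, 3.5, 0, 22, -3.5, 0, 0, 0, 4.5, 0, 25, -5, -0.5, 0, 0, 5.5, 0, 28, -6, -0.5, 0, 0, 6.5, 0, 31, -7, -0.5, 0, 0, 7.5]

```text
time: 20.2
position: [0.6148, 0.0468, 0.0408]
orientation: [[0.994, -0.106, -0.007], [-0.106, -0.994, 0.0], [-0.007, 0.001, -1.0]]
contact_force: [-8.1, 0.1, 3.1]
width: 0.0006
grip_force: 4.1
```

Emit:
carry_out:
  steps: [0, -15, 0, 0, 0, 0, 0, 0, -35, 0, 0, 0, 0, 0, 0, -35, 40, 0, 0, 0, 0, 0, -35, 85, 0, 0, 0, 0, 0, -35, 120, 0, 0, 0, 0, 0, -35, 142, 0, 0, 0, 0, 0, -35, 148, 0, 0, 0, 0, 0, -30, 148, 0, 0, 0, 0, 0, -20, 148, 0, 0, 0, 0, 0, -14, 148, 0, 0, 0, 0]

```text
time: 21.2
position: [0.59, -0.0981, 0.0418]
orientation: [[0.995, -0.104, 0.001], [-0.104, -0.995, 0.0], [0.001, -0.0, -1.0]]
contact_force: [0.3, -0.2, -0.1]
width: 0.0004
grip_force: 0.0
```

```bash
python3 look.py 14;python3 guard.py 14;python3 teal.py 14
```

```text
21.2 [ 0.59   -0.0981  0.0418] -5.979825189618077 [ 0.342  -0.2188 -0.137 ]
dark u0 v0 w h area [ 224  138   60   74 3241] [257.4 180.6]
dark u0 v0 w h area [154 205  47  22 877] [177.  214.5]
783 [  0 202] [219 209]
stirrer yaw -4.876222092577986 rel 1.8137779074220148
panel dist ahead of finger front mm 17.158381436679342
```

Emit:
carry_out:
  steps: [0, 6, 0, 0, 0, 0, -1, 0, 12, 0, 0, 0, 0, -1, 0, 15, 0, 0, 0, 0, -1, 0, 17, 0.5, 0, 0, 0, -1.5, 0, 18.5, 1, 0, 0, 0, -2, 0, 20, 1.5, 0, 0, 0, -2.5, 0, 20, 1.5, 0, 0, 0, -2.5]

```text
time: 22.0
position: [0.605, -0.102, 0.0413]
orientation: [[0.998, -0.062, -0.007], [-0.062, -0.998, 0.002], [-0.007, -0.001, -1.0]]
contact_force: [-9.7, 1.4, 5.8]
width: 0.0003
grip_force: 4.7
```

Emit:
carry_out:
  steps: [0, 1, 0.3, 0, 0, 0, -0.4, 0, 2, 0.6, -0.5, 0, 0, -0.8, 0, 3, 0.9, -0.5, 0, 0, -1.2, 0, 3, 0.9, -0.5, 0, 0, -1.2]

```text
time: 22.4
position: [0.6069, -0.1031, 0.0414]
orientation: [[0.999, -0.041, -0.009], [-0.041, -0.999, 0.002], [-0.009, -0.002, -1.0]]
contact_force: [-11.0, 0.3, 6.8]
width: 0.0007
grip_force: 5.7
```

Emit:
carry_out:
  steps: [0, 1, 0.2, -1, 0, 0, -0.3, 0, 2, 0.4, -1.5, 0, 0, -0.6, 0, 3, 0.6, -1.5, 0, 0, -0.9, 0, 3, 0.6, -1.5, 0, 0, -0.9]

```text
time: 22.8
position: [0.6069, -0.1032, 0.0415]
orientation: [[1.0, -0.025, -0.016], [-0.025, -1.0, 0.003], [-0.016, -0.003, -1.0]]
contact_force: [-16.0, 0.8, 5.2]
width: 0.0005
grip_force: 8.3
```

Emit:
carry_out:
  steps: [0, -10, 0, 0, 0, 0, 0, 0, -40, 0, 0, 0, 0, 2, 0, -40, -40, 0, 0, 0, 2, 0, -40, -85, 0, 0, 0, 2, 0, -40, -120, 0, 0, 0, 2, 0, -40, -141, 0, 0, 0, 2, 0, -40, -147, 0, 0, 0, 2, 0, -35, -147, 0, 0, 0, 2, 0, -27, -147, 0, 0, 0, 2, 0, -24, -147, 0, 0, 0, 2]

```text
time: 23.8
position: [0.5956, 0.0414, 0.0439]
orientation: [[0.998, -0.062, 0.002], [-0.062, -0.998, -0.0], [0.002, 0.0, -1.0]]
contact_force: [0.1, -0.0, -1.2]
width: 0.0007
grip_force: 0.0
```

```bash
python3 look.py 15;python3 guard.py 15;python3 teal.py 15
```

```text
23.8 [0.5956 0.0414 0.0439] -3.5465826862475613 [ 0.0595 -0.044  -1.1694]
dark u0 v0 w h area [ 226  125   61   71 2517] [248.  169.1]
dark u0 v0 w h area [412 188  52  21 694] [435.2 198.4]
842 [292 185] [511 190]
stirrer yaw -3.5255393691621717 rel 3.1644606308378287
panel dist ahead of finger front mm 24.665682478770236
```

Emit:
carry_out:
  steps: [0, 6, -3, 1, 0, 0, 0, 0, 12, -3, 2, 0, 0, 0, 0, 17, -3, 2, 0, 0, 0, 0, 20, -3, 2, 0, 0, 0, 0, 22, -3, 2, 0, 0, 0, 0, 24, -3.5, 1.5, 0, 0, 0.7, 0, 26, -4, 1.5, 0, 0, 1.4, 0, 28, -4.5, 1, 0, 0, 2, 0, 29.5, -5, 1, 0, 0, 2.4, 0, 31, -5.5, 1, 0, 0, 2.8]

```text
time: 24.9
position: [0.6215, 0.0473, 0.0416]
orientation: [[0.994, -0.109, -0.008], [-0.109, -0.994, 0.001], [-0.008, -0.0, -1.0]]
contact_force: [-9.0, 1.4, 1.8]
width: 0.0007
grip_force: 4.1
```

Emit:
carry_out:
  steps: [0, 1, -0.2, 0, 0, 0, 0.2, 0, 2, -0.4, 0, 0, 0, 0.4, 0, 3, -0.5, 0, 0, 0, 0.4, 0, 3, -0.5, 0, 0, 0, 0.4]

```text
time: 25.3
position: [0.6241, 0.0481, 0.0416]
orientation: [[0.993, -0.116, -0.009], [-0.116, -0.993, 0.002], [-0.009, -0.001, -1.0]]
contact_force: [-8.6, 3.2, 3.1]
width: 0.0009
grip_force: 4.7
```

Emit:
carry_out:
  steps: [0, 1, -0.2, 0, 0, 0, 0, 0, 2, -0.4, 0, 0, 0, 0, 0, 3, -0.5, 0, 0, 0, 0, 0, 3, -0.5, 0, 0, 0, 0]

```text
time: 25.7
position: [0.6249, 0.0484, 0.0416]
orientation: [[0.993, -0.115, -0.013], [-0.115, -0.993, 0.002], [-0.013, -0.0, -1.0]]
contact_force: [-15.3, 2.5, 9.0]
width: 0.0006
grip_force: 7.9
```

Emit:
carry_out:
  steps: [0, -10, 0, 0, 0, 0, 0, 0, -40, 0, 0, 0, 0, 0, 0, -40, 40, 0, 0, 0, 0, 0, -40, 85, 0, 0, 0, 0, 0, -40, 120, 0, 0, 0, 0, 0, -40, 141, 0, 0, 0, 0, 0, -40, 147, 0, 0, 0, 0, 0, -35, 147, 0, 0, 0, 0, 0, -27, 147, 0, 0, 0, 0, 0, -24, 147, 0, 0, 0, 0]

```text
time: 26.7
position: [0.5918, -0.0953, 0.0428]
orientation: [[0.993, -0.114, 0.001], [-0.114, -0.993, -0.0], [0.001, -0.0, -1.0]]
contact_force: [0.0, 0.4, 0.6]
width: 0.0006
grip_force: 0.0
```

```bash
python3 look.py 16;python3 guard.py 16;python3 teal.py 16
```

```text
26.7 [ 0.5918 -0.0953  0.0428] -6.574007603912915 [0.0017 0.3785 0.5827]
dark u0 v0 w h area [ 226  132   60   72 3438] [257.7 172.1]
dark u0 v0 w h area [154 197  48  21 902] [177.  206.3]
830 [  0 194] [220 198]
stirrer yaw -6.737963008844679 rel -0.04796300884467897
panel dist ahead of finger front mm 20.406796188005636
```

Emit:
carry_out:
  steps: [0, 6, 2, 0, 0, 0, 0, 0, 12, 2, 0, 0, 0, 0, 0, 15, 2, 0, 0, 0, 0, 0, 17, 2, 0, 0, 0, 0, 0, 18.5, 2, 0, 0, 0, 0, 0, 20, 2, -0.5, 0, 0, 0, 0, 20, 2, -0.5, 0, 0, 0]

```text
time: 27.5
position: [0.6074, -0.1003, 0.0426]
orientation: [[0.993, -0.116, -0.006], [-0.116, -0.993, 0.001], [-0.006, -0.0, -1.0]]
contact_force: [-5.5, -0.6, 4.1]
width: 0.0006
grip_force: 3.3
```

Emit:
carry_out:
  steps: [0, 1, 0, -0.5, 0, 0, 0, 0, 2, 0, -1, 0, 0, 0, 0, 3, 0, -1, 0, 0, 0, 0, 4, 0, -1, 0, 0, 0, 0, 4, 0, -1, 0, 0, 0]

```text
time: 28.0
position: [0.6074, -0.1003, 0.0426]
orientation: [[0.993, -0.115, -0.014], [-0.115, -0.993, 0.002], [-0.014, -0.001, -1.0]]
contact_force: [-15.9, -0.4, 5.8]
width: 0.0006
grip_force: 7.9
```

Emit:
carry_out:
  steps: [0, -10, 0, 0, 0, 0, 0, 0, -45, 0, 0, 0, 0, 0, 0, -60, 0, -30, 0, 0, 0, 0, -60, 0, -80, 0, 0, 0, 0, -60, 0, -130, 0, 0, 0, 0, -80, 30, -175, 0, 0, 0, 0, -110, 60, -200, 0, 0, 0, 0, -150, 90, -200, 0, 0, 0, 0, -190, 110, -200, 0, 0, 0, 0, -230, 130, -200, 0, 0, 0]

```text
time: 29.0
position: [0.3689, -0.2044, 0.2446]
orientation: [[0.993, -0.116, 0.002], [-0.116, -0.993, -0.002], [0.002, 0.002, -1.0]]
contact_force: [-0.0, -0.0, -0.5]
width: 0.0003
grip_force: 0.0
```

```bash
python3 look.py 17
python3 - <<'E'
from h import *
f=cv2.imread("pics/t17.png");c=camera_info("top")
r,b,W=stirrer(f,c,(235,119,330,180));print(r);print(b)
O=np.array([755.7,-52.]);a=-.1168;ex=np.array([np.cos(a),np.sin(a)]);ey=np.array([-ex[1],ex[0]])
print("rail frame",np.c_[(b-O)@ex,(b-O)@ey])
s=cv2.cvtColor(grab_frame("scene"),cv2.COLOR_RGB2BGR);cv2.imwrite("pics/s17.png",s)
cs=camera_info("scene")
E
```

```text
29.0 [ 0.3689 -0.2044  0.2446] -6.657162501107955 [-0.0167 -0.0167 -0.4766]
((686.7379760742188, -32.482444763183594), (161.01608276367188, 115.71593475341797), 84.85326385498047)
[[ 621.8912 -107.4756]
 [ 737.1406 -117.8561]
 [ 751.5848   42.5108]
 [ 636.3354   52.8913]]
rail frame [[-126.4323  -70.691 ]
 [ -10.7585  -67.5703]
 [ -15.101    93.3873]
 [-130.7748   90.2665]]
```

Run:
```python
from h import *
f=cv2.imread("pics/t17.png");c=camera_info("top")
O=np.array([.7557,-.052]);a=-.1168;ex=np.array([np.cos(a),np.sin(a)]);ey=np.array([-ex[1],ex[0]])
g=cv2.cvtColor(f,cv2.COLOR_BGR2GRAY)
for y in(75,40,0,-40,-65):
    w=O+ey*y/1000;u,v=proj(c,np.r_[w,.062])[0];u0=int(round(u));v0=int(round(v))
    print(y,(u.round(1),v.round(1)),g[v0-6:v0+7,u0])
hh=cv2.cvtColor(f,cv2.COLOR_BGR2HSV)
t=cv2.inRange(hh,(80,110,40),(100,255,255));t[:140]=0;t[190:]=0;t[:,:235]=0;t[:,330:]=0
P=np.argwhere(t)[:,::-1].astype(np.float32);print(len(P))
L=cv2.fitLine(P,cv2.DIST_HUBER,0,.01,.01).ravel();W=ray(c,[L[2:]-20*L[:2],L[2:]+20*L[:2]],.04);d=W[1]-W[0];d*=-np.sign(d[1])
print("panel yaw rel deg",np.degrees(np.arctan2(d[0],-d[1])+.1168))
for v in(130,140,150):
    print(v,g[v,228:250],g[v,296:322])
```

```text
75 (np.float64(250.8), np.float64(109.4)) [177 176 149  71  70 148 178 176 167 204 190 172 209]
40 (np.float64(263.2), np.float64(110.9)) [176 177  73  70  92 181 180 169 204 216 204 214 219]
0 (np.float64(277.4), np.float64(112.5)) [179 174  72  70 154 186 183 176 204 219 219 220 219]
-40 (np.float64(291.6), np.float64(114.2)) [178 181 139  71  72 180 185 182 180 217 216 217 217]
-65 (np.float64(300.5), np.float64(115.2)) [177 180 148  71  69 179 183 180 181 216 214 213 210]
68
panel yaw rel deg 0.3822720715716072
130 [137 135 136 133 134 135 134 137 138 136 137 136 134  90 139 200 217 218
 218 218 218 218] [219 219 219 215 170 143 142 139 138 139 140 139 138 140 138 138 139 142
 141 141 140 142 141 142 144 142]
140 [138 140 138 137 137 138 136 137 141 141 140 136  89 161 210 219 219 219
 219 219 219 219] [219 219 216 166 141 142 140 142 143 143 142 141 142 142 139 139 139 137
 137 139 140 140 138 136 136 138]
150 [139 138 138 136 137 138 138 139 140 138  83  33  34 137 158 148 166 176
 187 191 212 219] [209 159  96  96 129 139 140 141 138 136 138 137 138 138 139 138 137 137
 139 142 137 136 137 138 137 137]
```

```bash
python3 -c "
from bench import *
print(sign_off())"
```

```text
the job is handed in; nothing more can be done
None
```

The job is handed in at about 29 s of the 64 s: by my measurements the stirrer stands flush against the rail and between the marks, about 12 mm left of centre, pushed only on its guards (left first, by turns) with about 20 N or less in any reading; I viewed 11 pictures, one over the limit of 10.

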